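# Open a pickle jar in the ratchet clamp

## Task

Pump the steel lever of the counter clamp until its jaw holds the glass jar firmly, but stop there: overtightening may crack the glass. With the jar held, turn the jar's steel lid a quarter turn anticlockwise out from under its two lugs, lift it off and lay it, grip up, on the round bamboo board. Then press the clamp's release button so that the jaw springs all the way back and the jar stands free; leave the jar standing where it is and do not disturb the other things on the counter.

Things in the scene. Friction and masses are not known exactly. Their poses are not given: they have to be found in the camera images.
- clamp: Ratchet jar clamp bolted to the counter. Origin: on the counter under its grey housing (x -69 to +49 mm, 50 mm wide, 58 mm high). x is level, the way the jaw advances, towards the jar; z up. On the housing: lever towards -x, release button towards +x. Beyond the jar a fixed grey V jaw, 110 mm wide, 63 mm high, at a distance that differs each time; two 4 mm strips run to it.
- jaw (a joint): Advance of the toothed jaw bar along the clamp's +x, m: 0 = fully open, 0.060 at most. Each full pump advances it one tooth, 0.008, and a pawl keeps it there. It is lightly sprung towards 0 (about 7 N) and flies back there when the release is pressed.
- pad: Black rubber pressing pad at the jaw's front, 64 mm wide, with four rubber buttons, from 21 to 63 mm above the counter, on springs (2.2 N per mm of squeeze); a firm hold is 15 to 40 N, over 60 N too much. Origin: not on the pad but behind it at counter height: the axis of a jar it just touches lies 146 mm ahead, along +x (with the jaw open it coincides with the clamp's origin).
- lever (a joint): Angle of the pump lever, rad: 0 = raised (sprung back there), 0.40 = fully down, level. Hinge 72 mm up at clamp x = -45 mm. A stroke counts only if taken past 0.35; then let it up below 0.05, when the jaw settles back 2 mm onto its tooth. Held down at its end it pushes back with about 8 N while the jaw runs free, 10 to 14 N as the pad begins to press, over 14.3 N once the hold is firm.
- lever_pad (a point): Middle of the top face of the lever's steel end plate (44 mm long, 34 mm wide, 8 mm thick), to be pressed down from above; 112 mm from the hinge. Raised, it is 119 mm above the counter at x = -150 mm of the clamp; fully down, 76 mm above the counter at x = -157 mm.
- release_top (a point): Middle of the top of the release button, a steel plate 26 x 34 mm on the housing, 78 mm above the counter at rest, at x = +26 mm of the clamp. Push it straight down 6 to 7 mm (its stop) and keep it down half a second. The start takes 8 to 15 N, more the tighter the jar is held; once the tooth is free it needs 5 N. The jaw runs back only while it is at least 5 mm down.
- jar: Squat clear glass jar, loose, about 0.55 kg, holding whole limes: 90 mm across, rim 90 mm above its origin. Origin: centre of its underside. On a steel collar two sprung lugs hook over the lid's ears, at its own +x and -x, 49 to 68 mm from its axis, tops 99 mm above its origin. It stands loosely between pad and V jaw; unclamped it may turn with the lid.
- lid: Steel lid, loose, 0.14 kg: disc 84 mm across, 6 mm thick, two ears along its own +x and -x (58 mm from axis). Origin: centre of underside; closed it sits 90 mm above the jar's origin, x axis along the jar's. Grip bar along its x: 52 x 14 mm, from 6 to 35 mm above the origin. Turns only anticlockwise from above, about 0.4 N m; clear of the lugs from 55 to 120 degrees.
- board: Round bamboo board lying fixed on the counter, 176 mm across, 14 mm thick. Origin: centre of its underside.
- tiffin: Bystander: closed stainless steel tiffin box with two side clips, 109 x 149 x 61 mm. Origin: centre of its underside.
- crock: Bystander: small white ceramic crock with a steel lid, 86 mm across, 94 mm high. Origin: centre of its underside.
- funnel: Bystander: yellow plastic funnel standing on its wide mouth, 100 mm across, 98 mm high. Origin: centre of its underside.
- spoon: Bystander: bamboo spoon lying flat, 220 mm long. Origin: under its middle.

How it is judged:
By the outcome, as a careful person would: the job done as asked, in the order asked, and still so for the second after the job is handed in, with the robot touching nothing.
It also fails if it takes over 59 s, if anything falls off the work surface, if the arm or the gripper's body presses on something with over 40 N, if the wrist force passes 120 N, or if a joint passes its speed limit or range.

## Robot

A 6-joint arm with a two-finger parallel gripper is mounted at the origin on the work surface. World frame = base frame: x ahead of the robot, y to its left, z up, the work surface at z = 0. Lengths are in m, angles in rad, forces in N, time in s.
With the tool pointing down it reaches from about 0.35 to 0.975 m from the base axis. Payload 4.9 kg.
Tool frame: the origin (TCP) lies midway between the tips of the shut fingers; the grasp point (between the pads) lies 19 mm behind it; z points along the fingers, y is the line along which they close (so a half turn about z gives the same grasp; the last joint's range is limited). The gripper opens to 85 mm and grips with 20 to 120 N. Pads are 22 mm wide; open, the fingers measure 114 mm over their backs; the gripper's body (76 mm by 85 mm) begins 54 mm behind the grasp point. The pads swing forward as they close: fully open they stand 13 mm farther back than shut.
Start: joints at [0.987, 0.053, 1.613, -0, 1.476, -0.119], TCP at [0.28, 0.559, 0.231] pointing down, gripper open.
Joint ranges: [-3.01, 3.01], [-1.01, 2.22], [0.06, 2.58], [-1.02, 4.17], [0.09, 2.62], [-3.14, 3.14]. Speed limits (rad/s): [2.57, 2.57, 3.14, 3.14, 3.14, 3.14].

## Interface

Orientations are given as a unit quaternion [w, x, y, z].
In Python, from plant import manip gives the robot as it stands.
- The arm moves only by the shell command python3 shift.py 'ROWS'. ROWS is a JSON list of rows, 1 to 5 of them, each written [opening, [dx, dy, dz], [rx, ry, rz]]: the opening from 0.0 (shut) to 1.0 (fully open), then dx, dy, dz in shares of the most that a row can go, 1 being 62.5 mm, then a rotation vector rx, ry, rz in rad; each row shifts and turns the commanded pose from where the row before left it, along the tool's axes as they then stand; what a row does not reach is not made up. A row lasts 1/8 s, in which the tool goes at most 0.0625 m and 0.188 rad, less where a joint would pass 70% of its speed; a pose out of reach is approached as far as the arm can. The fingers move at their own pace and stop on an object; the grip force is fixed at half the most. Time passes only in rows, so rows that do not move let the fingers close. It prints the time, the measured TCP pose, the force, the opening and the grip force at its end. Input that does not fit is refused with a message, and nothing moves.
- manip.state(): the state, without advancing time (a new reading comes with each control period).
- manip.grab_frame(name): name is "scene" or "top" or "wrist"; returns the picture (480x640x3 uint8, red, green, blue); there is no depth.
- manip.camera_params(name): a dict with "intrinsics" (3x3 intrinsics, pixels), "xyz" and "orientation" of the camera in the world. Camera axes: x right, y down, z forward; pixel columns grow to the right and rows downward; lengths in m; the calibration is good to about 2 mm. A picture is of the moment at which its call begins: read the wrist's pose just before it. camera_params takes no time and is no camera call; for the wrist camera it gives the pose at the moment of the call.
- manip.job_done(): hands the job in; it is judged then, once.
The state is a dict: "time": time; "joint_pos": joint angles; "joint_vel": joint speeds; "joint_efforts": joint torques, N m; "tool_pos": TCP position; "tool_rot": TCP orientation; "contact_force": force on the tool from outside, world axes, zero at the start; "ft_torque": the same for the moment, N m; "gripper_width": opening from 0.0 (shut) to 1.0 (fully open); "grasp_force": force on a finger pad.
Only numpy, scipy, OpenCV 4.12 (cv2) and the standard library are available. Lean on these libraries where they do the work, as an engineer would, in place of code of your own. Each camera call takes 0.05 s, during which the arm holds its last target. There are 200 camera calls.

## Working session

There is one attempt and no reset: what is moved stays moved. The work goes in short steps, Python scripts to look and compute and a shell command to move; the robot and the scene stay as the last step left them, time stands still between calls to the robot, and variables do not carry over. Pictures are saved under pics/ and viewed, at most 11 in all, crops included, and the job is handed in when it is done.

```bash
ls; mkdir -p pics
python3 - <<'E'
from plant import manip
import cv2
for n in ("scene","top"):
    im=manip.grab_frame(n); cv2.imwrite(f"pics/{n}0.png",im[:,:,::-1])
    print(n,manip.camera_params(n))
print(manip.camera_params("wrist")); print(manip.state())
E
```

```text
pics
plant.py
shift.py
scene {'intrinsics': array([[600.41953262,   0.        , 318.39996434],
       [  0.        , 600.41953262, 241.73374138],
       [  0.        ,   0.        ,   1.        ]]), 'xyz': array([ 1.29422278, -0.14257351,  1.04406196]), 'orientation': array([-0.26436074,  0.70946211,  0.61554111, -0.21882884])}
top {'intrinsics': array([[587.62783303,   0.        , 322.19643633],
       [  0.        , 587.62783303, 241.99551414],
       [  0.        ,   0.        ,   1.        ]]), 'xyz': array([ 0.29671235, -0.01667828,  1.29785477]), 'orientation': array([-0.05693973,  0.70557967, -0.70375703,  0.06034267])}
{'intrinsics': array([[411.87329708,   0.        , 327.63241019],
       [  0.        , 411.87329708, 235.35429502],
       [  0.        ,   0.        ,   1.        ]]), 'xyz': array([0.21660744, 0.58960782, 0.37303497]), 'orientation': array([0.11795792, 0.84280118, 0.52017439, 0.07204655])}
{'time': 0.1, 'joint_pos': array([ 9.87079232e-01,  5.33220392e-02,  1.61415977e+00, -1.37923751e-06,
        1.47602368e+00, -1.19014836e-01]), 'joint_vel': array([-0.00178555, -0.00155712, -0.00365324,  0.00216236, -0.00099038,
        0.00147165]), 'joint_efforts': array([-2.58966480e-05, -3.94904780e+01, -3.71363533e+01, -1.27777735e-04,
        3.92377362e-03,  1.39770145e-05]), 'tool_pos': array([0.27978891, 0.55823741, 0.23016479]), 'tool_rot': array([-3.28534731e-04,  2.30265937e-01,  9.73127270e-01, -8.98216866e-04]), 'contact_force': array([-0.61596958, -0.17231673, -0.00854018]), 'ft_torque': array([-0.00860998, -0.03705072,  0.04474617]), 'grasp_force': 0.0, 'gripper_width': 0.9966031569616722}
```

View pics/top0.png

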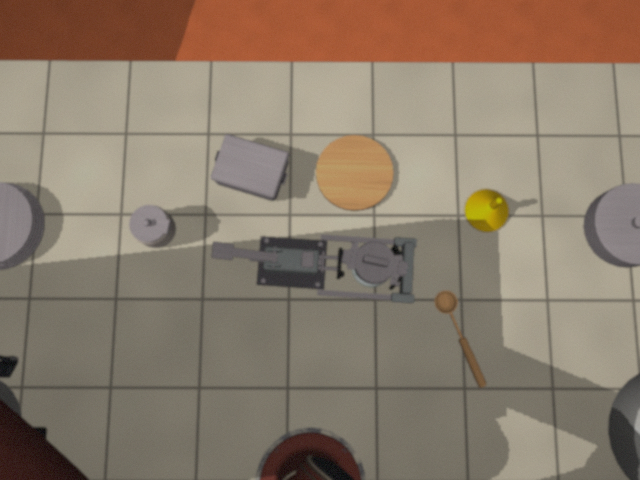

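View pics/scene0.png

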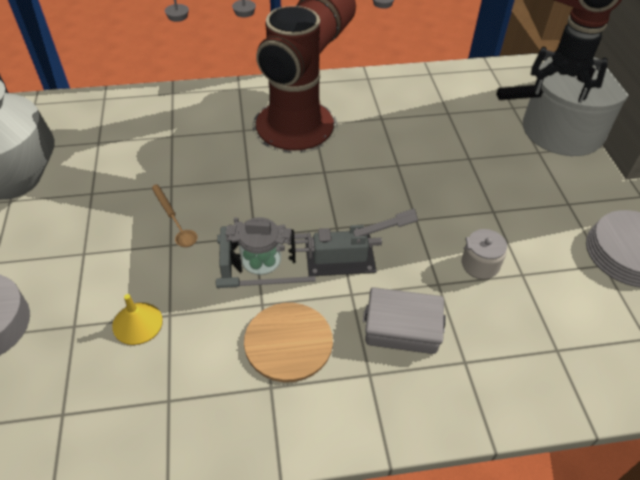

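The top view shows the clamp: lever end at about (222,250), housing at (292,262), lid at (374,262), V jaw at (405,270). The board is at (355,173) and the tiffin at (250,167). In the scene view the lever end is at (405,217), the lid at (258,232) and the board at (288,342). I'll enlarge the clamp area in both.

```bash
cat > h.py <<'E'
import numpy as np, cv2
from scipy.spatial.transform import Rotation as R
def rot(q): return R.from_quat([q[1],q[2],q[3],q[0]])
def ray(cp,uv):
    K=cp["intrinsics"]; d=np.linalg.solve(K,[uv[0],uv[1],1.]); d=rot(cp["orientation"]).apply(d)
    return np.array(cp["xyz"]),d/np.linalg.norm(d)
def plane(cp,uv,z):
    o,d=ray(cp,uv); return o+d*(z-o[2])/d[2]
def tri(*pairs):
    A=0;b=0;L=[]
    for cp,uv in pairs:
        o,d=ray(cp,uv);P=np.eye(3)-np.outer(d,d);A=A+P;b=b+P@o;L.append((o,P))
    x=np.linalg.solve(A,b); return x,max(np.linalg.norm(P@(x-o)) for o,P in L)
def proj(cp,p):
    c=rot(cp["orientation"]).inv().apply(np.array(p)-cp["xyz"]); u=cp["intrinsics"]@(c/c[2]); return u[:2]
def totool(s,dw): # world offset -> tool axes
    return rot(s["tool_rot"]).inv().apply(dw)
E
python3 - <<'E'
import cv2,numpy as np
t=cv2.imread("pics/top0.png")[225:310,200:425]; s=cv2.imread("pics/scene0.png")[200:295,205:430]
f=lambda a:cv2.resize(a,None,fx=3.5,fy=3.3,interpolation=cv2.INTER_CUBIC)
cv2.imwrite("pics/crop.png",np.vstack([f(t),f(s)])); print(f(t).shape)
b=cv2.imread("pics/top0.png"); 
from h import *; from plant import manip
for n in("top","scene"):
    im=cv2.imread(f"pics/{n}0.png"); hsv=cv2.cvtColor(im,cv2.COLOR_BGR2HSV)
    m=cv2.inRange(hsv,(8,90,120),(20,200,255)); m[:62]=0
    cs=max(cv2.findContours(m[:,:450],0,2)[0] if n=="top" else cv2.findContours(m,0,2)[0],key=lambda c:cv2.contourArea(c) if cv2.boundingRect(c)[1]>100 else 0)
    e=cv2.fitEllipse(cs); print(n,e,plane(manip.camera_params(n),e[0],0.014))
E
```

```text
(280, 788, 3)
top ((354.25531005859375, 172.28819274902344), (74.34974670410156, 76.27542114257812), 96.99298858642578) [ 0.6719071 -0.0947784  0.014    ]
scene ((287.8582458496094, 341.4298400878906), (76.9689712524414, 88.05267333984375), 87.01367950439453) [ 0.6829769  -0.09723913  0.014     ]
```

View pics/crop.png

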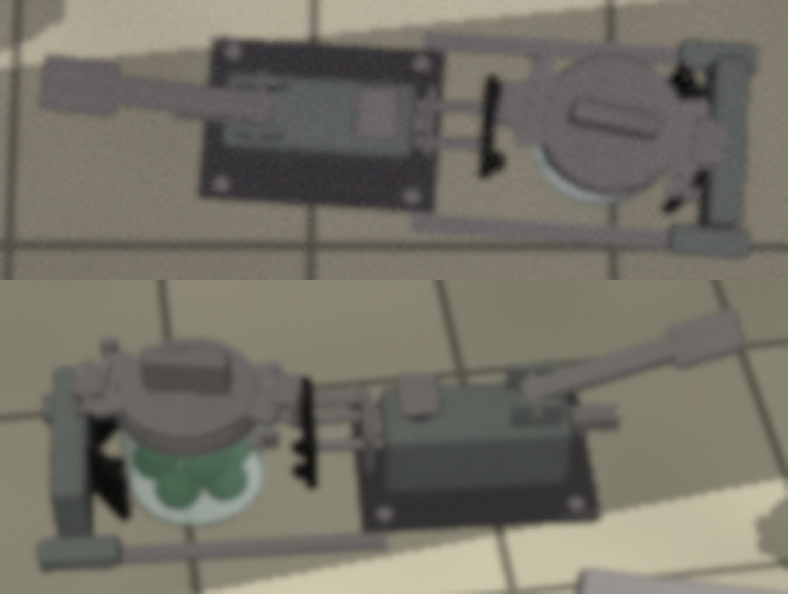

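Run:
```python
from h import *; from plant import manip
np.set_printoptions(precision=4,suppress=True)
T=manip.camera_params("top");S=manip.camera_params("scene")
t=lambda x,y:(200+x/3.5,225+y/3.3); s=lambda x,y:(205+x/3.5,200+(y-280)/3.3)
for n,a,b in(("lever",(80,86),(705,340)),("rel",(377,113),(419,386)),("grip",(617,117),(187,354)),("gripL",(571,106),(232,354)),("gripR",(660,127),(143,354)),("lid",(615,122),(187,385)),("btm-right bolt/ top BL",(222,184),(0,0)),("Vend corner",(0,0),(0,0))):
    if b!=(0,0): print(n,tri((T,t(*a)),(S,s(*b))))
bt=[plane(T,t(*p),.006) for p in((233,51),(422,62),(412,195),(222,184))]; print(np.array(bt)); c=np.mean(bt,0)
d=(bt[1]+bt[2]-bt[0]-bt[3])[:2]; print("centre",c,"dir",np.degrees(np.arctan2(d[1],d[0])))
bs=[plane(S,s(*p),.006) for p in((385,514),(575,503))];print(np.array(bs))
P=plane(T,t(80,86),.119);Q=plane(T,t(377,113),.078);G=plane(T,t(617,117),.125)
print(P,Q,G)
```

```text
lever (array([0.4766, 0.1808, 0.1087]), np.float64(7.213734561364308e-05))
rel (array([0.4647, 0.0082, 0.0767]), np.float64(0.0002893379916647241))
grip (array([ 0.4567, -0.1308,  0.1196]), np.float64(0.0008939701845886887))
gripL (array([ 0.463 , -0.1043,  0.1225]), np.float64(0.0005944964695399395))
gripR (array([ 0.4509, -0.1562,  0.1169]), np.float64(0.0005717300859049966))
lid (array([ 0.4574, -0.1325,  0.0911]), np.float64(0.0007684746102513482))
[[ 0.5163  0.1013  0.006 ]
 [ 0.5092 -0.0191  0.006 ]
 [ 0.4192 -0.013   0.006 ]
 [ 0.4262  0.1066  0.006 ]]
centre [0.4677 0.044  0.006 ] dir -93.38858041529848
[[ 0.5117 -0.0185  0.006 ]
 [ 0.5187  0.1004  0.006 ]]
[0.4751 0.1792 0.119 ] [0.4644 0.0079 0.078 ] [ 0.4559 -0.1312  0.125 ]
```

Lever plate is at about (0.477, 0.181), release at (0.465, 0.008), grip centre at (0.457, -0.131), board at about (0.675, -0.096). I'll move above the lever.

The rows are not in the units I measure in: shifts go in shares of 62.5 mm. I convert before sending: -0.049 m is -0.784, -0.0356 m is -0.5696.

```bash
python3 shift.py '[[0,[-0.784,-0.5696,0],[0,0,0]],[0,[-0.784,-0.5696,0],[0,0,0]],[0,[-0.784,-0.5696,0],[0,0,0]],[0,[-0.784,-0.5696,0],[0,0,0]],[0,[-0.784,-0.5696,0],[0,0,0]]]'; python3 shift.py '[[0,[-0.784,-0.5696,0.32],[0,0,0]],[0,[-0.784,-0.5696,0.48],[0,0,0]],[0,[0,0,0.48],[0,0,0]],[0,[0,0,0],[0,0,0]]]'
python3 - <<'E'
from h import *; from plant import manip
s=manip.state(); print(s["tool_pos"],totool(s,np.array([.475,.181,s["tool_pos"][2]])-s["tool_pos"]),s["contact_force"])
cp=manip.camera_params("wrist"); im=manip.grab_frame("wrist"); cv2.imwrite("pics/w1.png",im[:,:,::-1]); print(cp["xyz"],cp["orientation"],proj(cp,[.475,.181,.119]))
E
```

```text
time: 0.72
tool_pos: [0.4197, 0.2879, 0.2309]
tool_rot: [-0.0, 0.23, 0.973, -0.0]
contact_force: [0.1, -0.3, -0.1]
gripper_width: 0.003
grasp_force: 0.0
time: 1.23
tool_pos: [0.4703, 0.1861, 0.1507]
tool_rot: [-0.003, 0.231, 0.973, -0.001]
contact_force: [0.0, 0.9, 0.9]
gripper_width: -0.003
grasp_force: 0.0
[0.47032883 0.18611331 0.15069022] [-6.47121779e-03 -2.46748496e-03 -2.36113061e-05] [0.01985212 0.85674662 0.85410383]
[0.40793214 0.21759234 0.29388003] [0.1164898  0.84339347 0.51987748 0.06960593] [323.56028163 293.16624033]
```

View pics/w1.png

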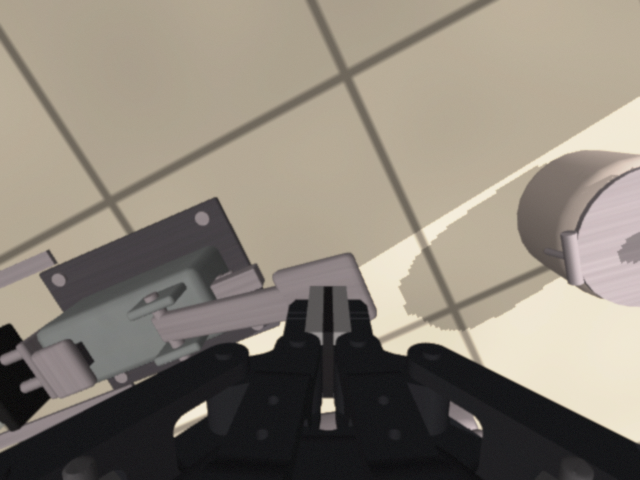

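The plate centre appears at (325,293) in the wrist view, which matches the projected (324,293). Now the first stroke.

```bash
python3 shift.py '[[0,[-0.08,0,0.32],[0,0,0]],[0,[0,0,0.32],[0,0,0]],[0,[0,0,0.32],[0,0,0]],[0,[0,0,0.192],[0,0,0]],[0,[0,0,0],[0,0,0]]]'
```

```text
time: 1.9
tool_pos: [0.4791, 0.1875, 0.0855]
tool_rot: [0.002, 0.229, 0.973, 0.002]
contact_force: [-1.3, 2.9, 7.7]
gripper_width: -0.001
grasp_force: 3.2
```

```bash
python3 shift.py '[[0,[0,0,0.064],[0,0,0]],[0,[0,0,0],[0,0,0]],[0,[0,0,0],[0,0,0]]]'
```

```text
time: 2.28
tool_pos: [0.4792, 0.1877, 0.0822]
tool_rot: [0.002, 0.229, 0.973, 0.002]
contact_force: [-1.4, 3.7, 6.6]
gripper_width: -0.002
grasp_force: 3.4
```

In the tool's units: 0.006 m is 0.096.

```bash
python3 shift.py '[[0,[0,0,0.096],[0,0,0]],[0,[0,0,0],[0,0,0]],[0,[0,0,0],[0,0,0]]]'
```

```text
time: 2.65
tool_pos: [0.4793, 0.188, 0.0766]
tool_rot: [0.002, 0.229, 0.973, 0.003]
contact_force: [-2.9, 4.3, 9.4]
gripper_width: 0.002
grasp_force: 4.3
```

In the tool's units: -0.03 m is -0.48, -0.026 m is -0.416.

```bash
python3 shift.py '[[0,[0,0,-0.48],[0,0,0]],[0,[0,0,-0.416],[0,0,0]],[0,[0,0,0],[0,0,0]],[0,[0,0,0],[0,0,0]]]';  python3 shift.py '[[0,[0,0,0.448],[0,0,0]],[0,[0,0,0.448],[0,0,0]],[0,[0,0,0],[0,0,0]],[0,[0,0,0],[0,0,0]]]'
```

```text
time: 3.15
tool_pos: [0.4766, 0.1855, 0.1279]
tool_rot: [0.0, 0.23, 0.973, 0.0]
contact_force: [-0.1, 0.5, -0.4]
gripper_width: 0.003
grasp_force: 0.0
time: 3.65
tool_pos: [0.4805, 0.1875, 0.0759]
tool_rot: [0.003, 0.23, 0.973, 0.003]
contact_force: [1.2, 4.7, 15.0]
gripper_width: -0.001
grasp_force: 7.6
```

```bash
for i in 1 2; do python3 shift.py '[[0,[0,0,-0.016],[0,0,0]],[0,[0,0,0],[0,0,0]]]' | grep -E "pos|force"; done
python3 - <<'E'
from h import *; from plant import manip
im=manip.grab_frame("scene")[:,:,::-1]; cv2.imwrite("pics/s2.png",cv2.resize(im[195:295,205:430],None,fx=3.5,fy=3.5,interpolation=2)); print(manip.state()["contact_force"])
E
```

```text
tool_pos: [0.4803, 0.1874, 0.076]
contact_force: [3.6, 5.7, 10.0]
grasp_force: 5.3
tool_pos: [0.48, 0.187, 0.0766]
contact_force: [3.3, 5.5, 7.9]
grasp_force: 4.4
[3.80708588 3.20118137 8.74085307]
```

View pics/s2.png

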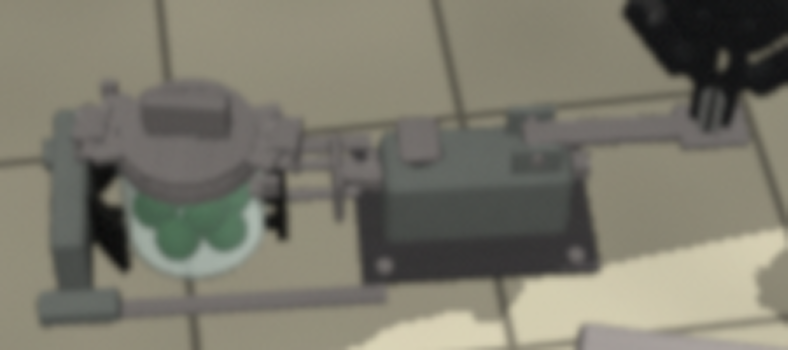

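The pad has advanced two teeth and its buttons now stand just short of the jar (crop about (283,205), jar edge about (263,205)). The reading of about 8 N means it is still running free. Next stroke.

```bash
python3 shift.py '[[0,[0,0,-0.48],[0,0,0]],[0,[0,0,-0.384],[0,0,0]],[0,[0,0,0],[0,0,0]],[0,[0,0,0],[0,0,0]]]'|grep -E "pos|_force";  python3 shift.py '[[0,[0,0,0.448],[0,0,0]],[0,[0,0,0.416],[0,0,0]],[0,[0,0,0],[0,0,0]],[0,[0,0,0],[0,0,0]],[0,[0,0,0],[0,0,0]]]'|grep -E "pos|force"
```

```text
tool_pos: [0.4757, 0.1849, 0.1259]
contact_force: [-0.5, -0.4, -1.3]
grasp_force: 0.0
tool_pos: [0.4797, 0.1872, 0.0762]
contact_force: [3.0, 5.7, 10.7]
grasp_force: 5.2
```

```bash
python3 shift.py '[[0,[0,0,-0.016],[0,0,0]],[0,[0,0,0],[0,0,0]]]' | grep -E "pos|force"; python3 shift.py '[[0,[0,0,-0.016],[0,0,0]],[0,[0,0,0],[0,0,0]]]' | grep -E "pos|force"
```

```text
tool_pos: [0.4796, 0.187, 0.077]
contact_force: [2.7, 5.6, 9.4]
grasp_force: 4.7
tool_pos: [0.4795, 0.1868, 0.0778]
contact_force: [3.7, 4.4, 8.7]
grasp_force: 4.5
```

In the tool's units: -0.03 m is -0.48, -0.022 m is -0.352.

```bash
python3 shift.py '[[0,[0,0,-0.48],[0,0,0]],[0,[0,0,-0.352],[0,0,0]],[0,[0,0,0],[0,0,0]],[0,[0,0,0],[0,0,0]]]'|grep -E "pos|_force";  python3 shift.py '[[0,[0,0,0.448],[0,0,0]],[0,[0,0,0.416],[0,0,0]],[0,[0,0,0],[0,0,0]],[0,[0,0,0],[0,0,0]],[0,[0,0,0],[0,0,0]]]'|grep -E "pos|force"
python3 - <<'E'
from h import *; from plant import manip
im=manip.grab_frame("scene")[:,:,::-1]; t=manip.grab_frame("top")[:,:,::-1]
f=lambda a:cv2.resize(a,None,fx=3.5,fy=3.1,interpolation=2)
cv2.imwrite("pics/s3.png",np.vstack([f(im[200:290,205:430]),f(t[225:310,200:425])])); print(manip.state()["contact_force"])
E
```

```text
tool_pos: [0.4756, 0.1848, 0.1257]
contact_force: [-0.4, -0.3, -1.3]
grasp_force: 0.0
tool_pos: [0.4796, 0.1877, 0.0768]
contact_force: [0.4, 7.0, 13.2]
grasp_force: 6.9
[ 1.00764628  7.06560458 14.22659182]
```

View pics/s3.png

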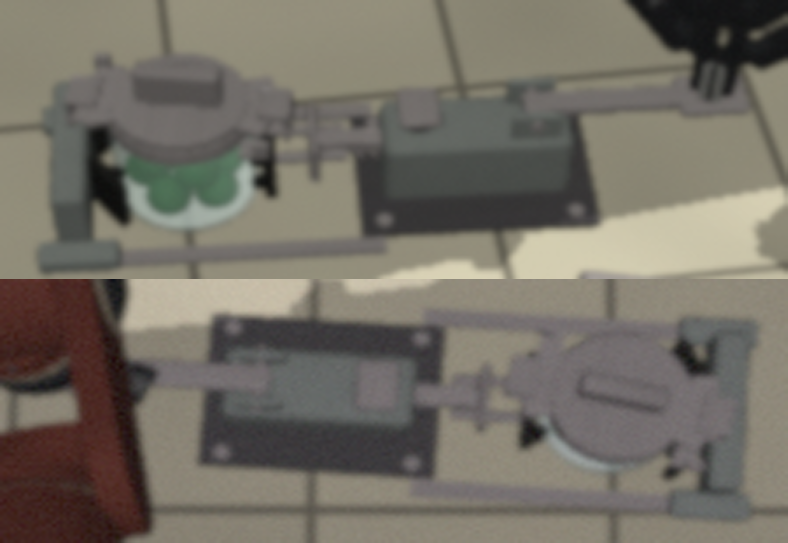

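```bash
for i in 1 2 3; do python3 shift.py '[[0,[0,0,0],[0,0,0]],[0,[0,0,0],[0,0,0]]]' | grep -E "pos|t_force"; done;  for i in 1 2 3; do python3 shift.py '[[0,[0,0,0.016],[0,0,0]],[0,[0,0,0],[0,0,0]]]' | grep -E "pos|t_force"; done
```

```text
tool_pos: [0.4797, 0.1877, 0.0769]
contact_force: [0.1, 6.7, 13.3]
tool_pos: [0.4796, 0.1876, 0.0768]
contact_force: [0.3, 6.7, 14.1]
tool_pos: [0.4796, 0.1876, 0.0768]
contact_force: [0.0, 7.8, 13.4]
tool_pos: [0.4797, 0.1877, 0.076]
contact_force: [-0.9, 6.7, 14.4]
tool_pos: [0.4797, 0.1877, 0.0758]
contact_force: [-2.4, 6.0, 19.9]
tool_pos: [0.4799, 0.1877, 0.0758]
contact_force: [-6.3, 4.7, 25.3]
```

The off-stop reading is about 13.5–14 N: the pad presses but the hold is not yet firm. One more tooth adds about 17 N, giving roughly 30 N, which is inside the range.

In the tool's units: -0.03 m is -0.48, -0.027 m is -0.432.

```bash
python3 shift.py '[[0,[0,0,-0.48],[0,0,0]],[0,[0,0,-0.432],[0,0,0]],[0,[0,0,0],[0,0,0]],[0,[0,0,0],[0,0,0]]]'|grep -E "pos|t_force";  python3 shift.py '[[0,[0,0,0.48],[0,0,0]],[0,[0,0,0.432],[0,0,0]],[0,[0,0,0],[0,0,0]],[0,[0,0,0],[0,0,0]]]'|grep -E "pos|t_force"; python3 shift.py '[[0,[0,0,0],[0,0,0]]]'|grep -E "pos|t_force"
```

```text
tool_pos: [0.4755, 0.1847, 0.1255]
contact_force: [0.4, -0.2, 0.2]
tool_pos: [0.4801, 0.1882, 0.0758]
contact_force: [-4.4, 7.0, 24.2]
tool_pos: [0.4802, 0.1882, 0.0758]
contact_force: [-5.1, 6.7, 24.6]
```

```bash
for i in 1 2; do python3 shift.py '[[0,[0,0,-0.016],[0,0,0]],[0,[0,0,0],[0,0,0]]]' | grep -E "pos|t_force"; done
```

```text
tool_pos: [0.4801, 0.1881, 0.0759]
contact_force: [-1.4, 7.5, 19.2]
tool_pos: [0.4801, 0.1881, 0.0768]
contact_force: [-1.8, 7.0, 19.1]
```

Firm: 19 N off the stop. I'll let the lever up and move above the lid.

In the tool's units: -0.049 m is -0.784, -0.021 m is -0.336.

```bash
python3 shift.py '[[0,[0,0,-0.48],[0,0,0]],[0,[0,0,-0.48],[0,0,0]],[0,[0,0,-0.8],[0,0,0]],[0.9,[0,0,-0.96],[0,0,0]],[0.9,[-0.336,-0.784,0],[0,0,0]]]'|grep -E "time|pos|t_force"; python3 shift.py '[[0.9,[-0.336,-0.784,0],[0,0,0]],[0.9,[-0.336,-0.784,0],[0,0,0]],[0.9,[-0.336,-0.784,0],[0,0,0]],[0.9,[-0.336,-0.784,0],[0,0,0]],[0.9,[-0.336,-0.784,0],[0,0,0]]]'|grep -E "pos|t_force"; python3 shift.py '[[0.9,[0,0,0],[0,0,0.188]],[0.9,[0,0,0],[0,0,0.188]],[0.9,[0,0,0],[0,0,0.188]],[0.9,[0,0,0],[0,0,0.188]],[0.9,[0,0,0],[0,0,0.188]]]'|grep -E "pos|t_force"; python3 shift.py '[[0.9,[0,0,0],[0,0,0.188]],[0.9,[0,0,0],[0,0,0.188]],[0.9,[0,0,0],[0,0,0]]]'|grep -E "time|pos|t_force|rot"
python3 - <<'E'
from h import *; from plant import manip
s=manip.state(); cp=manip.camera_params("wrist"); im=manip.grab_frame("wrist"); cv2.imwrite("pics/w4.png",im[:,:,::-1]); print(s["joint_pos"],rot(s["tool_rot"]).as_matrix()); np.save("w4.npy",cp)
im=manip.grab_frame("scene");cv2.imwrite("pics/s4.png",im[:,:,::-1])
E
```

```text
time: 10.8
tool_pos: [0.4758, 0.1333, 0.2472]
contact_force: [0.7, -0.4, -0.2]
tool_pos: [0.4565, -0.1356, 0.2403]
contact_force: [1.2, 0.6, -0.6]
tool_pos: [0.4568, -0.1339, 0.24]
contact_force: [0.3, -0.3, -0.3]
time: 12.42
tool_pos: [0.4569, -0.1339, 0.2405]
tool_rot: [-0.002, 0.776, 0.631, -0.001]
contact_force: [-0.4, -0.9, -0.9]
[-4.41508444e-01 -3.18580776e-01  1.93426718e+00 -2.34995049e-05
  1.52992192e+00 -2.37120080e-01] [[ 2.02968982e-01  9.79178399e-01 -3.64062917e-03]
 [ 9.79184735e-01 -2.02963995e-01  1.69468071e-03]
 [ 9.20478111e-04 -3.90881612e-03 -9.99991937e-01]]
```

View pics/w4.png

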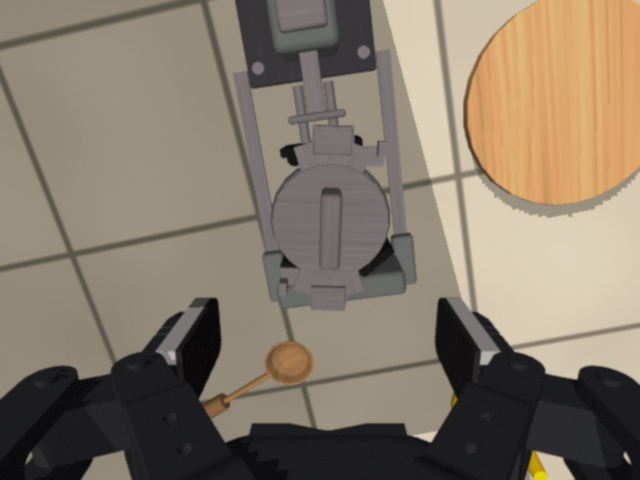

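The wrist view shows the grip bar from (331,190) to (329,268) and the disc centred near (331,218). The tool is nearly aligned with the bar.

Run:
```python
from h import *; from plant import manip
np.set_printoptions(precision=4,suppress=True)
W=np.load("w4.npy",allow_pickle=True).item();S=manip.camera_params("scene");T=manip.camera_params("top");s=manip.state()
c=plane(W,(330.5,229),.125);print(c,plane(W,(331,190),.125),plane(W,(329,268),.125))
print("disc",plane(W,(331,217),.096))
print("tri",tri((W,(330.5,229)),(S,(205+178/3.5,200+74/3.1))),tri((W,(330.5,229)),(T,(200+624/3.5,225+(391-279)/3.1))))
print(totool(s,c-s["tool_pos"]))
# board in all three
for n,z in(("top",0),("scene",0)):pass
print(tri((T,(354.26,172.29)),(S,(287.86,341.43))), plane(W,(560,104),.014))
m=cv2.imread("pics/w4.png");h=cv2.cvtColor(m,cv2.COLOR_BGR2HSV);m=cv2.inRange(h,(8,90,120),(20,200,255));m[:, :440]=0;m[250:]=0
k=max(cv2.findContours(m,0,2)[0],key=cv2.contourArea)[:,0]; k=k[(k[:,0]<635)&(k[:,1]>4)].astype(float)
P=np.array([plane(W,p,.014)[:2] for p in k]); x=np.linalg.lstsq(np.c_[2*P,np.ones(len(P))],(P**2).sum(1),rcond=None)[0]; print("board",x[:2],np.sqrt(x[2]+x[:2]@x[:2]))
```

```text
[ 0.4572 -0.1337  0.125 ] [ 0.4626 -0.1088  0.125 ] [ 0.4508 -0.1599  0.125 ]
disc [ 0.4578 -0.1327  0.096 ]
tri (array([ 0.4568, -0.1358,  0.116 ]), np.float64(0.0003290112587163716)) (array([ 0.4564, -0.1366,  0.1131]), np.float64(0.00030241139809618556))
[0.0002 0.0002 0.1163]
(array([ 0.6755, -0.0961,  0.0013]), np.float64(0.0005636639289096422)) [ 0.6656 -0.0943  0.014 ]
board [ 0.6733 -0.0949] 0.08781049433834401
```

```bash
python3 shift.py '[[0.9,[0,0,0.8],[0,0,0]],[0.9,[0,0,0.8],[0,0,0]],[0.9,[0,0,0.592],[0,0,0]],[0.9,[0,0,0],[0,0,0]]]'|grep -E "pos|t_force"; python3 shift.py '[[0,[0,0,0],[0,0,0]],[0,[0,0,0],[0,0,0]],[0,[0,0,0],[0,0,0]],[0,[0,0,0],[0,0,0]]]'
```

```text
tool_pos: [0.4549, -0.1329, 0.102]
contact_force: [0.3, -0.6, -0.3]
time: 13.52
tool_pos: [0.4583, -0.1346, 0.1075]
tool_rot: [0.001, 0.776, 0.63, 0.0]
contact_force: [-2.5, 0.0, 6.8]
gripper_width: 0.148
grasp_force: 60.6
```

In the tool's units: -0.003 m is -0.048.

```bash
python3 shift.py '[[0,[0,0,-0.048],[0,0,0]],[0,[0,0,0],[0,0,-0.1]],[0,[0,0,0],[0,0,-0.15]],[0,[0,0,0],[0,0,-0.15]]]'; python3 shift.py '[[0,[0,0,0],[0,0,-0.18]],[0,[0,0,0],[0,0,-0.18]],[0,[0,0,0],[0,0,-0.18]],[0,[0,0,0],[0,0,-0.18]],[0,[0,0,0],[0,0,-0.15]]]'
```

```text
time: 14.02
tool_pos: [0.4566, -0.1338, 0.1076]
tool_rot: [-0.001, 0.634, 0.774, -0.0]
contact_force: [0.5, -1.0, -3.4]
gripper_width: 0.149
grasp_force: 59.3
time: 14.65
tool_pos: [0.4574, -0.134, 0.1087]
tool_rot: [-0.0, 0.248, 0.969, 0.0]
contact_force: [-0.2, 0.3, -1.7]
gripper_width: 0.145
grasp_force: 59.6
```

```bash
python3 shift.py '[[0,[0,0,0],[0,0,-0.15]],[0,[0,0,0],[0,0,-0.15]],[0,[0,0,0],[0,0,0]],[0,[0,0,0],[0,0,0]]]'
python3 - <<'E'
from h import *; from plant import manip
s=manip.state(); a=rot(s["tool_rot"]).as_matrix()[:,1]; print(np.degrees(np.arctan2(a[1],a[0])),s["ft_torque"],s["joint_pos"])
im=manip.grab_frame("scene")[:,:,::-1]; cv2.imwrite("pics/s5.png",cv2.resize(im[160:295,205:430],None,fx=3.5,fy=3.5,interpolation=2))
E
```

```text
time: 15.15
tool_pos: [0.4576, -0.1341, 0.1088]
tool_rot: [-0.0, 0.104, 0.995, 0.0]
contact_force: [-1.0, -0.0, -1.2]
gripper_width: 0.147
grasp_force: 59.6
78.00890702239728 [ 0.00144349 -0.01539745 -0.03623801] [-4.41432438e-01 -2.01398815e-01  2.06465493e+00  4.41783191e-05
  1.27872840e+00 -1.80295746e+00]
```

View pics/s5.png

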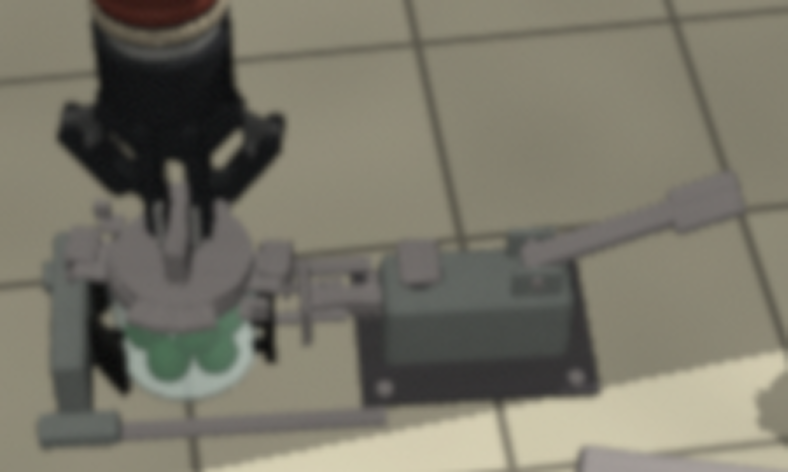

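The lid has turned about 90°: its ear shows at the front (180,310) and the lugs are clear and unmoved. Lift off and carry.

```bash
python3 shift.py '[[0,[0,0,-0.24],[0,0,0]],[0,[0,0,-0.48],[0,0,0]],[0,[0,0,-0.64],[0,0,0]],[0,[0,0,-0.48],[0,0,0]]]'|grep -E "pos|force|wid"; python3 shift.py '[[0,[-0.816,0.328,0],[0,0,0]],[0,[-0.816,0.328,0],[0,0,0]],[0,[-0.816,0.328,0],[0,0,0]],[0,[-0.816,0.328,0],[0,0,0]],[0,[0,0,0],[0,0,0]]]'
python3 - <<'E'
from h import *; from plant import manip
s=manip.state(); print(totool(s,np.array([.675,-.096,.033])-s["tool_pos"]))
im=manip.grab_frame("scene")[:,:,::-1]; cv2.imwrite("pics/s6.png",im[100:480,100:540])
E
```

```text
tool_pos: [0.4583, -0.1345, 0.2272]
contact_force: [0.8, -0.6, -1.1]
gripper_width: 0.146
grasp_force: 59.5
time: 16.32
tool_pos: [0.6766, -0.0951, 0.2227]
tool_rot: [-0.001, 0.103, 0.995, 0.0]
contact_force: [0.2, -0.1, -2.2]
gripper_width: 0.148
grasp_force: 59.5
[ 0.00104009 -0.00128266  0.18966153]
```

View pics/s6.png

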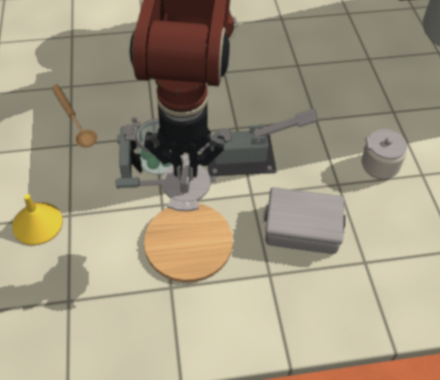

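The lid is held level over the board, and the jar and clamp stay put. Lowering.

In the tool's units: 0.06 m is 0.96, 0.05 m is 0.8.

```bash
python3 shift.py '[[0,[0.016,-0.016,0.96],[0,0,0]],[0,[0,0,0.96],[0,0,0]],[0,[0,0,0.8],[0,0,0]],[0,[0,0,0.192],[0,0,0]],[0,[0,0,0],[0,0,0]]]'|grep -E "pos|force"; python3 shift.py '[[0,[0,0,0.048],[0,0,0]],[0,[0,0,0.032],[0,0,0]],[0,[0,0,0],[0,0,0]]]'|grep -E "pos|t_force"
```

```text
tool_pos: [0.6731, -0.0971, 0.0433]
contact_force: [-0.3, -0.1, -1.5]
grasp_force: 59.5
tool_pos: [0.6737, -0.0969, 0.0382]
contact_force: [0.6, 0.3, -2.1]
```

```bash
for i in 1 2; do python3 shift.py '[[0,[0,0,0.032],[0,0,0]],[0,[0,0,0.016],[0,0,0]],[0,[0,0,0],[0,0,0]]]'|grep -E "pos|t_force";done
```

```text
tool_pos: [0.6729, -0.0967, 0.0337]
contact_force: [-0.0, -0.1, -2.0]
tool_pos: [0.6732, -0.0968, 0.0316]
contact_force: [-3.2, 0.3, 2.2]
```

```bash
python3 shift.py '[[0.7,[0,0,0],[0,0,0]],[0.7,[0,0,0],[0,0,0]],[0.7,[0,0,0],[0,0,0]],[0.7,[0,0,-0.32],[0,0,0]],[0.7,[0,0,-0.64],[0,0,0]]]'; python3 shift.py '[[0.7,[0,0,-0.96],[0,0,0]],[0.5,[0,0,-0.8],[0,0,0]],[0,[0.72,0.192,0],[0,0,0]],[0,[0.72,0.192,0],[0,0,0]],[0,[0.72,0.192,0],[0,0,0]]]'|grep -E "pos|t_force";  python3 shift.py '[[0,[0.72,0.192,0],[0,0,0]],[0,[0.72,0.192,0.32],[0,0,0]],[0,[0,0,0.48],[0,0,0]],[0,[0,0,0],[0,0,0]]]'
python3 - <<'E'
from h import *; from plant import manip
s=manip.state(); print(totool(s,np.array([.4645,.008,.078])-s["tool_pos"]))
im=manip.grab_frame("scene")[:,:,::-1]; w=manip.grab_frame("wrist")[:,:,::-1]
cv2.imwrite("pics/s7.png",np.hstack([cv2.resize(im[190:430,160:460],(400,320)),cv2.resize(w,(400,320))]))
print(proj(manip.camera_params("wrist"),[.4645,.008,.078])*[400/640,320/480]+[400,0])
E
```

```text
time: 18.75
tool_pos: [0.6717, -0.0964, 0.0904]
tool_rot: [-0.002, 0.103, 0.995, 0.0]
contact_force: [0.1, -0.2, 1.1]
gripper_width: 0.702
grasp_force: 0.0
tool_pos: [0.5475, -0.0333, 0.2029]
contact_force: [0.2, 0.0, 1.3]
time: 19.88
tool_pos: [0.4636, 0.0087, 0.1501]
tool_rot: [-0.001, 0.103, 0.995, 0.0]
contact_force: [-0.1, 0.3, 0.3]
gripper_width: 0.0
grasp_force: 0.0
[-0.00118567 -0.00047022  0.07208861]
[604.46318617 165.10250997]
```

View pics/s7.png

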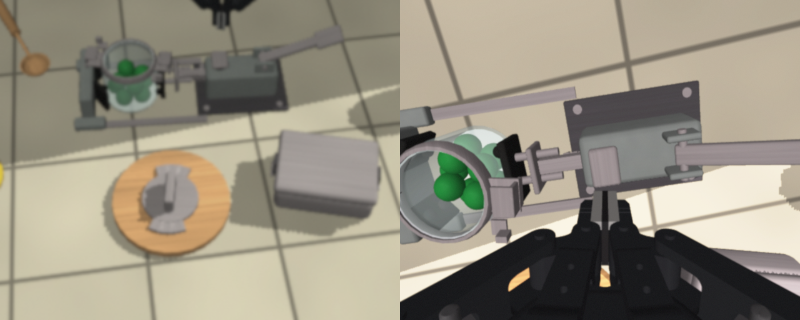

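The lid lies grip up in the middle of the board, the jar is still clamped, and the button is under the tool at (604,165). Pressing the release.

In the tool's units: 0.012 m is 0.192, 0.04 m is 0.64.

```bash
python3 shift.py '[[0,[-0.016,0,0.64],[0,0,0]],[0,[0,0,0.4],[0,0,0]],[0,[0,0,0.192],[0,0,0]],[0,[0,0,0.16],[0,0,0]],[0,[0,0,0],[0,0,0]]]'; python3 shift.py '[[0,[0,0,0],[0,0,0]],[0,[0,0,0],[0,0,0]],[0,[0,0,0],[0,0,0]]]'
```

```text
time: 20.6
tool_pos: [0.4686, 0.0075, 0.0708]
tool_rot: [0.0, 0.103, 0.995, -0.0]
contact_force: [-17.1, 0.9, 28.8]
gripper_width: -0.001
grasp_force: 14.6
time: 20.98
tool_pos: [0.4686, 0.0075, 0.0708]
tool_rot: [0.001, 0.103, 0.995, -0.0]
contact_force: [-16.2, 1.4, 29.0]
gripper_width: 0.001
grasp_force: 14.3
```

At the stop and held for over 0.5 s. Raise and check.

In the tool's units: -0.06 m is -0.96, -0.03 m is -0.48.

```bash
python3 shift.py '[[0,[0,0,0],[0,0,0]],[0,[0,0,-0.48],[0,0,0]],[0,[0,0,-0.96],[0,0,0]],[0,[0,0,-0.96],[0,0,0]],[0,[0,0,-0.48],[0,0,0]]]'|grep -E "pos|t_force"; python3 shift.py '[[0,[0,0.8,0],[0,0,0]],[0,[0,0.8,0],[0,0,0]],[0,[0,0.8,0],[0,0,0]],[0,[0,0,0],[0,0,0]],[0,[0,0,0],[0,0,0]]]'
python3 - <<'E'
from h import *; from plant import manip
im=manip.grab_frame("scene")[:,:,::-1]; t=manip.grab_frame("top")[:,:,::-1]
cv2.imwrite("pics/s8.png",np.hstack([cv2.resize(im[150:450,100:500],(400,300)),cv2.resize(t[120:345,180:480],(400,300))]))
E
```

```text
tool_pos: [0.4686, 0.0076, 0.2509]
contact_force: [0.7, -0.8, -0.6]
time: 22.22
tool_pos: [0.4977, 0.1547, 0.2453]
tool_rot: [0.001, 0.103, 0.995, -0.0]
contact_force: [-0.5, -0.4, -0.4]
gripper_width: 0.002
grasp_force: 0.0
```

View pics/s8.png

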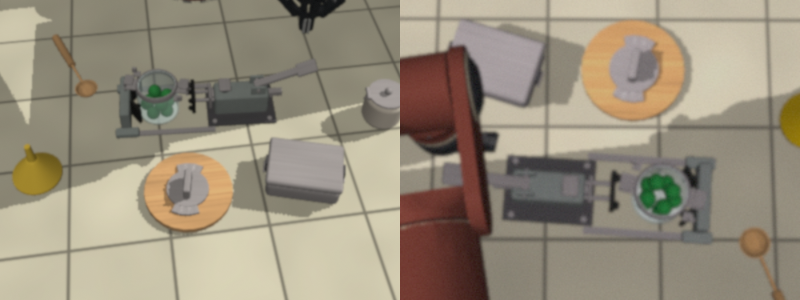

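The jaw is fully back: in the top half-picture the pad is at (613,190), clear of the jar at (660,193). The jar stands upright, the lid lies on the board at (187,188), and the bystanders are undisturbed. Handing in.

```bash
python3 -c "
from plant import manip; print(manip.job_done())"
```

```text
the job is handed in; nothing more can be done
None
```

Job handed in at about 22 s of 59: the jar was clamped firmly (about 30 N, inferred from a 19 N lever reading), the lid laid grip up on the board and the clamp released with the jar standing free; the hand-in returned no verdict.

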